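# Slide the top printed board off the stack into the collating tray

### The job

Slide the top printed board off the stack, out through the open end of the plywood magazine and across onto the metal tray, until it lies flat in the tray and squarely up against the tray's end stop. Slide it, do not lift it or tip it, press on it only lightly so that the one below is not dragged along, and leave the boards below and the other things on the table as they lie.

Things in the scene. Friction and masses are not known exactly. Their poses are not given: they have to be found in the camera images.
- board_top: printed coated board, 120 (its x) x 150 (its y) x 9 mm thick, about 0.16 kg; origin at the centre of its underside, z up; the top one of four alike stacked in the magazine. As it lies, its underside is 47 mm and its top face 56 mm above the magazine's origin. Mass 0.9 to 1.2 times. Rubber fingertips grip it well: dragged under a press of 1.5 to 4 N it slides alone, over about 5 N it takes the second with it.
- board_second: printed coated board, 120 (its x) x 150 (its y) x 9 mm thick, about 0.16 kg; origin at the centre of its underside, z up; second from the top; its top face, 47 mm above the magazine's origin, carries the top board. The top board clings to it a little (friction 0.36) more than the lower ones do to each other (0.30; all vary by a fifth together). A push over 50 N dents a board.
- board_third: printed coated board, 120 (its x) x 150 (its y) x 9 mm thick, about 0.16 kg; origin at the centre of its underside, z up; the third from the top.
- board_bottom: printed coated board, 120 (its x) x 150 (its y) x 9 mm thick, about 0.16 kg; origin at the centre of its underside, z up; the lowest, on the magazine's floor.
- magazine: fixed plywood magazine, 150 (x) x 170 (y) mm. Origin under the stack's centre, 0 to 12 mm above the table (its height setting). Heights above the origin: floor 20, wall tops 70 mm. Walls at -x, +x (inside 128 mm apart) and +y (inner face y = +79 mm): no room for a finger beside or behind the top board until it has moved. Open at -y but for a lip up to 27 mm; boards leave along -y.
- tray: fixed metal tray beyond the magazine's open end, in line, parallel and at one height with it. Origin under the deck's centre, level with the magazine's; heights above it: deck 45 (2 mm below the top board's underside in the stack), end stop 70, side rails 53 mm. Deck y = +85 to -85 mm; stop across -y, inner face y = -85 mm; rails 142 mm apart, y = -85 to +35 mm. A board at the stop has its centre at y = -10 mm.
- tape_roll: bystander: clear ring of tape, 96 mm across, 48 mm high, at the magazine's -x side; origin at the centre of its underside.
- glue_jar: bystander: jar 60 mm across, 85 mm high, at the magazine's +x side; origin at the centre of its underside.
- wood_block: bystander: wooden block 110 x 50 x 35 mm at the tray's +x side, roughly parallel to it; origin at the centre of its underside.
- small_carton: bystander: cardboard box 100 x 75 x 55 mm, far left or far right; origin at the centre of its underside.
- mug: bystander: white mug, 80 mm across, 90 mm high, far left or far right; origin at the centre of its underside.
- offcut: bystander: blank board offcut 130 x 70 x 12 mm on the right, near the robot; origin at the centre of its underside.
There are look-alikes about, which are no part of the job. What is shaped like the board_top but orange is not meant.

How it is judged:
At the end, for the whole second after the job is handed in: The top board lies flat on the tray's deck, at rest, its leading edge within 4 mm of the end stop, its centre within 18 mm of the tray's centre line and square to the stop within 0.06 rad; the three boards below are within 7 mm of where they started and every bystander within 30 mm (y of board_top in the frame of tray between -0.016 and -0.006 m and x of board_top in the frame of tray between -0.018 and 0.018 m and z of board_top in the frame of tray between 0.042 and 0.049 m and angle between the y axis of board_top and the y axis of tray, either way round below 0.06 rad and angle between board_top's own z axis and vertical below 0.04 rad and linear speed of board_top below 0.01 m/s and distance of each of board_second, board_third, board_bottom from where it was at the start of the episode below 0.007 m and distance of each of tape_roll, glue_jar, wood_block, small_carton, mug, offcut from where it was at the start of the episode below 0.03 m); the robot touches nothing.
It fails at once if one of the boards below is dragged more than 7 mm (not (distance of each of board_second, board_third, board_bottom from where it was at the start of the episode below 0.007 m)).
It fails at once if a bystander is moved more than 30 mm (not (distance of each of tape_roll, glue_jar, wood_block, small_carton, mug, offcut from where it was at the start of the episode below 0.03 m)).
It fails at once if the top board is lifted more than 15 mm above where it lay (z of board_top in the frame of magazine above 0.062 m).
It fails at once if the top board is tipped more than 0.2 rad (angle between board_top's own z axis and vertical above 0.2 rad).
It fails at once if the top board is pressed or pushed with more than 50 N (contact force between any of the fingers, the arm and board_top above 50 N).
It also fails if it takes over 54 s, if anything falls off the work surface, if the arm or the gripper's body presses on something with over 40 N, if the wrist force passes 120 N, or if a joint passes its speed limit or range.

### The arm

A 6-joint arm with a two-finger parallel gripper is mounted at the origin on the work surface. World frame = base frame: x ahead of the robot, y to its left, z up, the work surface at z = 0. Lengths are in m, angles in rad, forces in N, time in s.
With the tool pointing down it reaches from about 0.425 to 0.95 m from the base axis. Payload 3.5 kg.
Tool frame: the origin (TCP) lies midway between the tips of the shut fingers; the grasp point (between the pads) lies 19 mm behind it; x points along the fingers, y is the direction in which the jaws open and shut, and the axes are right-handed (so a half turn about x gives the same grasp; the last joint's range is limited). The gripper opens to 85 mm and grips with 20 to 120 N. Pads are 22 mm wide; open, the fingers measure 114 mm over their backs; the gripper's body (76 mm by 85 mm) begins 54 mm behind the grasp point. The pads swing forward as they close: fully open they stand 13 mm farther back than shut.
Start: joints at [-1.353, 0.286, 1.577, -0, 1.279, -0.15], TCP at [0.243, -0.63, 0.231] pointing down, gripper open.
Joint ranges: [-2.77, 2.77], [-0.9, 2.22], [0.21, 2.48], [-1.53, 4.67], [0.24, 2.81], [-2.84, 2.84]. Speed limits (rad/s): [2.79, 2.79, 3.14, 3.14, 3.14, 3.14].

### API

Orientations are given as a unit quaternion [x, y, z, w].
In Python, from plant import sensors, optics, ctrl gives the robot as it stands.
- The arm moves only by the tool arm_command, never from a script. Its argument "increments" is a list that holds one entry, the list of rows, each a list of 4 numbers: the shift along the tool's x, y, z in cm, then the turn about the tool's x in rad. A call has 1 to 20 rows; each row shifts and turns the commanded pose from where the row before left it, along the tool's axes as they then stand; what a row does not reach is not made up. A row lasts 1/8 s, in which the tool goes at most 62.5 mm and 10.7 degrees, less where a joint would pass 70% of its speed; a pose out of reach is approached as far as the arm can. A call with a gripper value outside its range is refused whole. "grip" is the finger opening in cm, from 0 to 8.54, set as the call begins (left out, the last holds). The fingers move at their own pace and stop on an object; "grip_force" is the grip in N (left out, the last holds). Time passes only in rows, so rows that do not move let the fingers close. It gives the time, the measured TCP pose, the force and the opening at its end, in the units of the state.
- sensors.get_state(): the state, without advancing time (a new reading comes with each control period).
- optics.read_camera(name): name is "side" or "top"; returns the picture (384x512x3 uint8, blue, green, red); there is no depth.
- optics.camera_model(name): a dict with "camera_matrix" (3x3 intrinsics, pixels), "world_from_camera" (4x4, takes a point from camera to world coordinates). Camera axes: x right, y up, looking along -z (the intrinsics and any distortion apply to the point x, -y, -z); pixel columns grow to the right and rows downward; lengths in m; the calibration is good to about 2 mm. A picture is of the moment at which its call begins. camera_model takes no time and is no camera call.
- ctrl.sign_off(): hands the job in, once; it reports no verdict.
Trained networks look in the newest picture that a camera, given by its name, has taken for a name from the list of things; names that differ only in an ending like _2 or _b are one class to them, and where a whole thing is asked for, a point or a joint stands for the part that bears it (a point fixed in the world has none). Each returns a list of dicts, best first, with "conf" (0 to 1); they miss things now and then, are a little off and sometimes report something else, mostly with a low value. They report only what shows in the picture. A call takes as long as a camera call. They do not tell look-alikes from the thing itself.
- optics.boxes_of(camera, query): "at" ([row, column] in pixels, amid what is visible of it).
- optics.place_of(camera, query): "at" ([row, column] in pixels: a listed point, or the origin of a listed thing).
The state is a dict: "time": time; "qpos": joint angles; "dq": joint speeds; "joint_efforts": joint torques, N m; "eef_pos": TCP position; "tcp_rot": TCP orientation; "contact_force": force on the tool from outside, world axes, zero at the start; "wrist_torque": the same for the moment, N m; "opening": opening from 0.0 (shut) to 1.0 (fully open).
Only numpy, scipy, OpenCV 4.12 (cv2) and the standard library are available. Lean on these libraries where they do the work, as an engineer would, in place of code of your own. Each camera call takes 0.05 s, during which the arm holds its last target.

## Working session

There is one attempt and no reset: what is moved stays moved. The work goes in short steps, Python scripts to look and compute and a tool call to move; the robot and the scene stay as the last step left them, time stands still between calls to the robot, and variables do not carry over. Pictures are saved under pics/ and viewed, and the job is handed in when it is done.

Besides the shell and the picture viewer there is one more tool, called as name([rows], argument=value, ...), one row to a line, values as JSON. arm_command: Moves the arm, as the interface text tells. Its arguments: {"type":"object","properties":{"increments":{"type":"array","items":{"type":"array","items":{"type":"array","items":{"type":"number"}}}},"grip":{"type":"number"},"grip_force":{"type":"number"}},"required":["increments"]}

```bash
ls; mkdir -p pics; python3 - <<'E'
from plant import sensors, optics, ctrl
import cv2
s=sensors.get_state(); print(s)
for n in("side","top"):
    im=optics.read_camera(n); cv2.imwrite(f"pics/{n}0.png",im)
    m=optics.camera_model(n); print(n,m)
    for q in ["board_top","magazine","tray"]:
        print(q,optics.place_of(n,q)[:3])
E
```

```text
pics
{'time': 0.0, 'qpos': array([-1.35295404e+00,  2.87191272e-01,  1.57819524e+00,  2.18879320e-06,
        1.27860756e+00, -1.50006257e-01]), 'dq': array([-0.00148694,  0.00101836, -0.00057052, -0.00067148,  0.00047739,
       -0.00025414]), 'joint_efforts': array([ 4.47328066e-04, -4.05979657e+01, -2.92623675e+01, -1.04531882e-04,
        5.85269489e-03,  2.34956396e-06]), 'eef_pos': array([ 0.24261431, -0.62917688,  0.22992024]), 'tcp_rot': array([-0.69515189, -0.13017035,  0.695208  , -0.12847321]), 'contact_force': array([-1.07663506, -0.01321857,  0.08936493]), 'wrist_torque': array([ 0.01890319, -0.05189118, -0.00819075]), 'opening': 0.9981604703499591}
side {'camera_matrix': array([[388.99737523,   0.        , 256.69827405],
       [  0.        , 388.99737523, 187.78952725],
       [  0.        ,   0.        ,   1.        ]]), 'world_from_camera': array([[ 0.99809082,  0.03813034, -0.04858804,  0.46400458],
       [-0.06106531,  0.72716278, -0.6837436 , -0.74701436],
       [ 0.00926004,  0.68540525,  0.72810294,  0.85448071],
       [ 0.        ,  0.        ,  0.        ,  1.        ]])}
board_top [{'at': [165.2, 276.1], 'conf': 0.8}, {'at': [328.0, 195.3], 'conf': 0.69}, {'at': [250.6, 179.2], 'conf': 0.59}]
magazine []
tray [{'at': [221.1, 264.3], 'conf': 0.82}]
top {'camera_matrix': array([[368.80969982,   0.        , 257.11400588],
       [  0.        , 368.80969982, 193.4487475 ],
       [  0.        ,   0.        ,   1.        ]]), 'world_from_camera': array([[ 0.0098937 ,  0.98799516, -0.1541677 ,  0.35817031],
       [-0.99982396,  0.01223222,  0.01422742,  0.01991748],
       [ 0.01594243,  0.1539998 ,  0.98794226,  1.1470371 ],
       [ 0.        ,  0.        ,  0.        ,  1.        ]])}
board_top [{'at': [174.9, 223.7], 'conf': 0.89}, {'at': [289.7, 141.6], 'conf': 0.77}, {'at': [265.7, 310.9], 'conf': 0.71}]
magazine []
tray [{'at': [191.2, 285.9], 'conf': 0.69}]
```

View pics/side0.png

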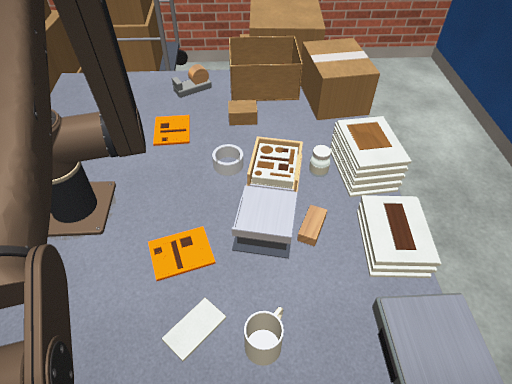

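View pics/top0.png

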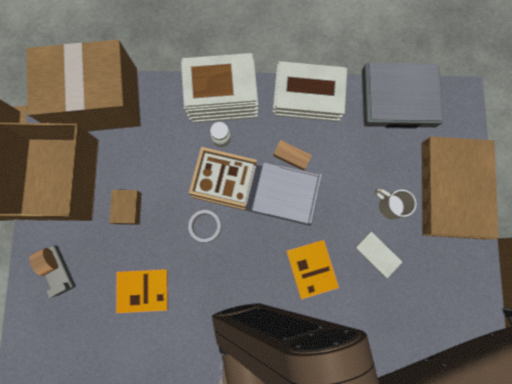

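The top picture shows the magazine with the white printed board at about (178, 223) and the tray at about (192, 286), to its right in line. In the side picture they are at (162, 276) and (220, 266). The two orange boards are look-alikes. Next I'll enlarge both views to get the corners.

```bash
python3 - <<'E'
import cv2
a=cv2.imread("pics/top0.png")[140:230,180:330]
cv2.imwrite("pics/topc.png",cv2.resize(a,None,fx=5,fy=5,interpolation=cv2.INTER_CUBIC))
a=cv2.imread("pics/side0.png")[130:260,215:335]
cv2.imwrite("pics/sidec.png",cv2.resize(a,None,fx=4.5,fy=4.5,interpolation=cv2.INTER_CUBIC))
E
```

```text
(no output)
```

View pics/topc.png

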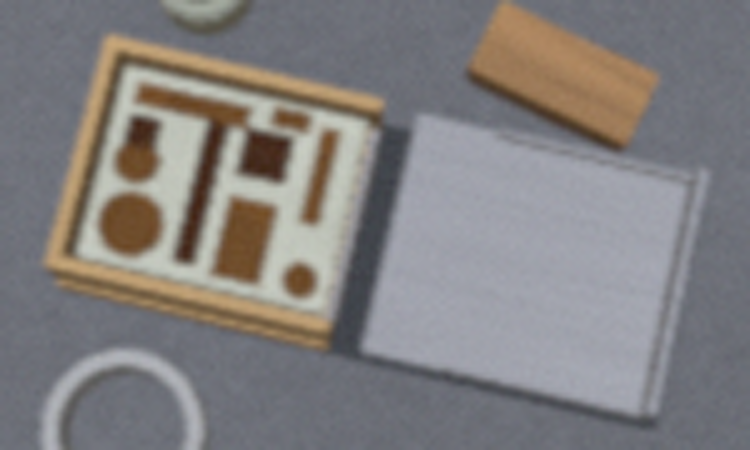

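View pics/sidec.png

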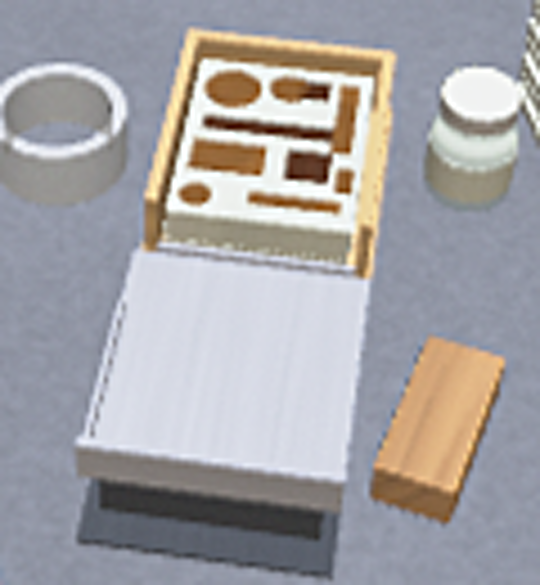

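```bash
cat > h.py <<'E'
import numpy as np
from plant import sensors, optics, ctrl
def proj(n,P):
    m=optics.camera_model(n);T=np.linalg.inv(m["world_from_camera"]);K=m["camera_matrix"]
    P=np.atleast_2d(P);c=P@T[:3,:3].T+T[:3,3]
    return np.c_[K[0,0]*c[:,0]/-c[:,2]+K[0,2],K[1,1]*c[:,1]/c[:,2]+K[1,2]]
def back(n,uv,z):
    m=optics.camera_model(n);T=m["world_from_camera"];K=m["camera_matrix"]
    d=T[:3,:3]@np.array([(uv[0]-K[0,2])/K[0,0],-(uv[1]-K[1,2])/K[1,1],-1]);o=T[:3,3]
    return o+d*(z-o[2])/d[2]
E
cat > fit.py <<'E'
from h import *
from scipy.optimize import least_squares
# cam, crop uv, (x,y,z) builder
def tc(u,v): return ((u+.5)/5-.5+180,(v+.5)/5-.5+140)
def sc(u,v): return ((u+.5)/4.5-.5+215,(v+.5)/4.5-.5+130)
obs=[]
def add(c,uv,f): obs.append((c,tc(*uv) if c=="top" else sc(*uv),f))
# p: x y yaw h d W t ; frame magazine
for c,L in (("top",[((108,36),1,1),((46,268),-1,1),((384,98),1,-1),((331,322),-1,-1)]),("side",[((188,30),-1,1),((396,50),1,1)])):
    for uv,sx,sy in L: add(c,uv,lambda p,sx=sx,sy=sy:(sx*.075,.085*sy+p[7],.070))
add("side",(167,207),lambda p:(-.06,-.075+p[8],.056)); add("side",(354,238),lambda p:(.06,-.075+p[8],.056))
for c,uv,sx in (("top",(418,115),1),("top",(362,352),-1),("side",(135,250),-1),("side",(372,282),1)):
    add(c,uv,lambda p,sx=sx:(sx*p[5],-p[4]+.085,.045))
for c,uv,sx in (("top",(706,170),1),("top",(655,418),-1),("side",(78,443),-1),("side",(345,487),1)):
    add(c,uv,lambda p,sx=sx:(sx*p[5],-p[4]-.085-p[6],.070))
def W(p,q):
    c,s=np.cos(p[2]),np.sin(p[2]);q=np.asarray(q)
    return np.array([p[0]+c*q[0]-s*q[1],p[1]+s*q[0]+c*q[1],p[3]+q[2]])
def res(p):
    r=[proj(c,W(p,f(p)))[0]-uv for c,uv,f in obs]
    return np.r_[np.ravel(r),(p[7])/.005,(p[8])/.003,(p[6]-.006)/.003]
if __name__=="__main__":
    p0=[.47,.1,-.2,.006,.18,.075,.006,0,0]
    s=least_squares(res,p0,loss="soft_l1"); p=s.x
    print(np.round(p,4)); r=s.fun[:2*len(obs)].reshape(-1,2)
    for o,e in zip(obs,r): print(o[0],np.round(o[1],1),np.round(e,2))
    J=s.jac;print(np.round(np.sqrt(np.diag(np.linalg.inv(J.T@J)))*.4,4))
    print("tray",W(p,(0,-p[4],0)),"boardctr",W(p,(0,0,.056)))
    np.save("p.npy",p)
E
python3 fit.py
```

```text
[ 5.789e-01  1.056e-01 -2.229e-01  4.500e-03  1.904e-01  7.520e-02
  5.900e-03  8.000e-04 -3.000e-04]
top [201.2 146.8] [ 0.28 -1.98]
top [188.8 193.2] [-0.29 -0.32]
top [256.4 159.2] [ 0.25 -1.43]
top [245.8 204. ] [-0.98  2.26]
side [256.4 136.3] [-1.22  0.4 ]
side [302.6 140.7] [0.26 1.27]
side [251.7 175.6] [-0.59  0.54]
side [293.3 182.5] [-0.69 -1.28]
top [263.2 162.6] [ 0.11 -1.27]
top [252. 210.] [-0.16 -1.03]
side [244.6 185.2] [-0.54  0.43]
side [297.3 192.3] [-0.66 -0.12]
top [320.8 173.6] [ 0.26 -0.79]
top [310.6 223.2] [-0.07 -1.25]
side [231.9 228.1] [-0.87  0.8 ]
side [291.3 237.8] [-0.34 -0.76]
[0.0006 0.0015 0.0026 0.0009 0.0016 0.0006 0.0008 0.0015 0.0011]
tray [ 0.53682219 -0.0800979   0.00448237] boardctr [0.57891583 0.10563392 0.06048237]
```

```bash
cat > rel.py <<'E'
from h import *
from fit import W
from scipy.spatial.transform import Rotation as R
p=np.load("p.npy")
def go(q):  # target in magazine frame -> tool-frame shift (cm) assuming turn last / first
    s=sensors.get_state();A=R.from_quat(s["tcp_rot"]).as_matrix()
    d=(W(p,q)-s["eef_pos"])
    m=np.array([np.cos(p[2]),np.sin(p[2]),0])
    y=A.T@m; a=np.arctan2(y[2],y[1]); a=(a+np.pi/2)%np.pi-np.pi/2
    c,sn=np.cos(a),np.sin(a)
    d1=A.T@d*100; d2=np.array([[1,0,0],[0,c,sn],[0,-sn,c]])@d1
    inv=W([0,0,0,0],[0,0,0])
    e=s["eef_pos"]-W(p,(0,0,0));cc,ss=np.cos(p[2]),np.sin(p[2])
    print("t",round(s["time"],2),"mag-frame tcp mm",np.round(np.array([cc*e[0]+ss*e[1],-ss*e[0]+cc*e[1],e[2]])*1000,1),"F",np.round(s["contact_force"],2),"open",round(s["opening"],3))
    print("turn",round(a,4),"shift before turn",np.round(d1,2),"after turn",np.round(d2,2),"axes",np.round(A,3).tolist())
E
python3 -c "
from rel import *
go((0,.015,.10)); print(sensors.get_state()['qpos'])"
```

```text
t 0.4 mag-frame tcp mm [-165.4 -791.5  226.6] F [ 0.29 -0.91 -0.41] open 1.002
turn -0.9802 shift before turn [ 12.69 -57.77 -58.65] after turn [ 12.69  16.54 -80.65] axes [[-0.0, 0.36, -0.933], [0.0, -0.933, -0.36], [-1.0, -0.0, -0.0]]
[-1.35302843e+00  2.86438982e-01  1.57689881e+00  2.28682833e-06
  1.27860410e+00 -1.50002929e-01]
```

arm_command([
  [[0, -3.2, -3.26, 0], [0, -3.2, -3.26, 0], [0, -3.2, -3.26, 0], [0, -3.2, -3.26, 0], [0, -3.2, -3.26, 0], [0, -3.2, -3.26, 0], [0, -3.2, -3.26, 0], [0, -3.2, -3.26, 0], [0, -3.2, -3.26, 0], [0, -3.2, -3.26, 0], [0, -3.2, -3.26, 0], [0, -3.2, -3.26, 0], [0, -3.2, -3.26, 0], [0, -3.2, -3.26, 0], [0, -3.2, -3.26, 0], [0, -3.2, -3.26, 0], [0, -3.2, -3.26, 0], [0, -3.2, -3.26, 0], [0, 0, 0, 0]],
], grip=6.0)

```text
time: 2.78
eef_pos: [0.5837, 0.1211, 0.2312]
tcp_rot: [0.695, 0.131, -0.695, 0.131]
contact_force: [0.1, 0.1, -1.0]
opening: 0.701
```

arm_command([
  [[0.8, 0, 0, -0.16], [0.8, 0, 0, -0.16], [0.8, 0, 0, -0.16], [0.8, 0, 0, -0.16], [0.8, 0, 0, -0.16], [0.8, 0, 0, -0.16], [0.8, 0, 0, -0.02], [0.8, 0, 0, 0], [0, 0, 0, 0], [0, 0, 0, 0]],
])

```text
time: 4.03
eef_pos: [0.5833, 0.1186, 0.1676]
tcp_rot: [0.553, 0.441, -0.553, 0.441]
contact_force: [-0.2, -1.0, -0.1]
opening: 0.701
```

```bash
python3 -c "
from rel import *
import cv2
go((0,.015,.10)); print(sensors.get_state()['qpos'],sensors.get_state()['eef_pos'])
a=optics.read_camera('side');cv2.imwrite('pics/s1.png',cv2.resize(a[50:260,180:360],None,fx=4,fy=2.8*4/2.8,interpolation=cv2.INTER_CUBIC)[:600])
"
```

```text
t 4.03 mag-frame tcp mm [  1.4  13.6 163.1] F [-0.18 -0.97 -0.05] open 0.701
turn -0.0008 shift before turn [ 6.31 -0.15 -0.14] after turn [ 6.31 -0.15 -0.14] axes [[0.0, 0.975, -0.222], [-0.0, -0.222, -0.975], [-1.0, 0.0, -0.0]]
[ 3.02446581e-02  1.72458155e-01  1.83320305e+00 -2.01664296e-05
  1.13555075e+00  2.53923843e-01] [0.58333351 0.11858971 0.16755852]
```

View picture.

View pics/s1.png

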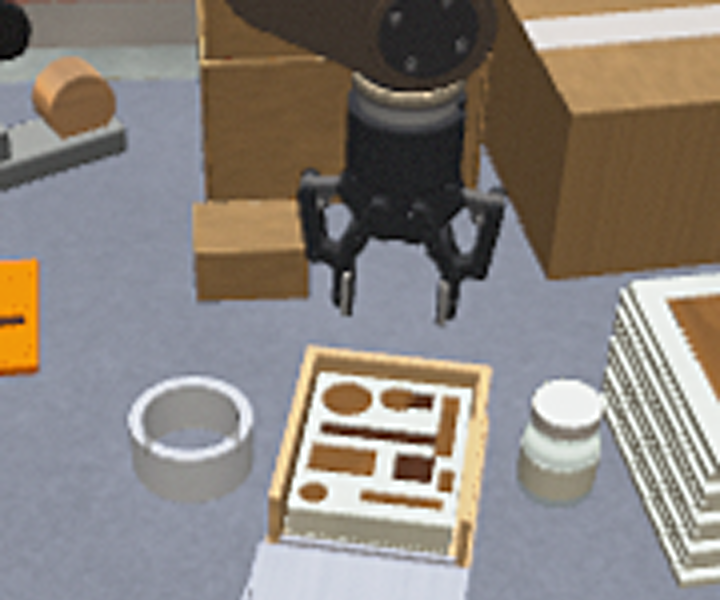

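arm_command([
  [[0.8, 0, 0, 0], [0.8, 0, 0, 0], [0.8, 0, 0, 0], [0.8, 0, 0, 0], [0.8, 0, 0, 0], [0.8, 0, 0, 0], [0.8, 0, 0, 0], [0.8, 0, 0, 0], [0.8, 0, 0, 0], [0.8, 0, 0, 0], [0, 0, 0, 0], [0, 0, 0, 0]],
])

```text
time: 5.58
eef_pos: [0.5834, 0.1186, 0.0875]
tcp_rot: [0.553, 0.441, -0.552, 0.441]
contact_force: [0.3, -0.3, -0.4]
opening: 0.703
```

```bash
cat >> rel.py <<'E'
import cv2
def force(n=6,cam="side",save=None):
    F=[];Z=[]
    for i in range(n):
        a=optics.read_camera(cam);s=sensors.get_state();F.append(s["contact_force"]);Z.append(s["eef_pos"])
    print("F mean",np.round(np.mean(F,0),2),"sd",np.round(np.std(F,0),2),"pos",np.round(np.mean(Z,0),4))
    if save:
        cv2.imwrite(f"pics/{save}.png",cv2.resize(a[50:260,180:360] if cam=="side" else a[130:240,170:340],None,fx=2.8 if cam=="side" else 4.5,fy=2.8 if cam=="side" else 4.5,interpolation=cv2.INTER_CUBIC))
E
python3 -c "
from rel import *
force(6,'side','s2'); go((0,.015,.056))"
```

```text
F mean [-0.32 -0.1   0.17] sd [0.41 0.4  0.45] pos [0.5835 0.1186 0.0877]
t 5.88 mag-frame tcp mm [ 1.4 13.7 83.2] F [-0.28 -0.21 -0.1 ] open 0.704
turn -0.0001 shift before turn [ 2.72 -0.15 -0.13] after turn [ 2.72 -0.15 -0.13] axes [[0.001, 0.975, -0.221], [0.0, -0.221, -0.975], [-1.0, 0.001, -0.0]]
```

View pics/s2.png

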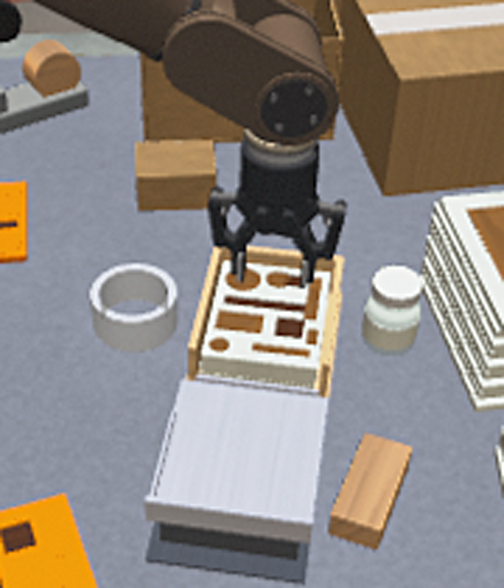

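The fingers hang over the board between the walls, at about (238, 270) and (307, 270) in the crop. I'll lower them until they touch.

arm_command([
  [[0.6, 0, 0, 0], [0.6, 0, 0, 0], [0.6, 0, 0, 0], [0.4, 0, 0, 0], [0.3, 0, 0, 0], [0.2, 0, 0, 0], [0, 0, 0, 0]],
])

```text
time: 6.75
eef_pos: [0.5832, 0.1186, 0.0602]
tcp_rot: [-0.553, -0.441, 0.553, -0.441]
contact_force: [0.1, -0.1, 0.1]
opening: 0.707
```

```bash
python3 -c "
from rel import *
force(3); go((0,.015,.056))"
```

```text
F mean [-0.3  -0.25  0.89] sd [0.65 0.4  0.37] pos [0.5833 0.1186 0.0605]
t 6.9 mag-frame tcp mm [ 1.5 13.7 56.1] F [-0.51  0.2   0.45] open 0.703
turn -0.0001 shift before turn [ 0.01 -0.15 -0.13] after turn [ 0.01 -0.15 -0.13] axes [[0.0, 0.975, -0.221], [0.0, -0.221, -0.975], [-1.0, 0.0, -0.0]]
```

arm_command([
  [[0.1, 0, 0, 0], [0.1, 0, 0, 0], [0.1, 0, 0, 0], [0, 0, 0, 0]],
])

```text
time: 7.4
eef_pos: [0.5837, 0.1187, 0.0586]
tcp_rot: [0.553, 0.441, -0.552, 0.441]
contact_force: [-1.3, 1.0, 5.2]
opening: 0.695
```

```bash
python3 -c "
from rel import *
force(3); go((0,.015,.056))"
```

```text
F mean [-1.02 -0.32  4.9 ] sd [0.58 0.1  0.36] pos [0.5837 0.1187 0.0586]
t 7.55 mag-frame tcp mm [ 1.8 13.8 54.1] F [-0.26 -0.46  4.9 ] open 0.702
turn -0.0001 shift before turn [-0.19 -0.18 -0.12] after turn [-0.19 -0.18 -0.12] axes [[0.001, 0.975, -0.221], [0.0, -0.221, -0.975], [-1.0, 0.001, -0.0]]
```

arm_command([
  [[-0.07, 0, 0, 0], [0, 0, 0, 0]],
])

```text
time: 7.8
eef_pos: [0.5837, 0.1187, 0.0586]
tcp_rot: [0.553, 0.441, -0.552, 0.441]
contact_force: [0.0, -0.1, 3.3]
opening: 0.703
```

```bash
python3 -c "
from rel import *
force(6); go((0,.015,.056))"
```

```text
F mean [ 0.3  -0.02  4.64] sd [0.43 0.46 0.57] pos [0.5837 0.1187 0.0586]
t 8.1 mag-frame tcp mm [ 1.8 13.8 54.1] F [0.83 0.33 5.12] open 0.702
turn -0.0002 shift before turn [-0.19 -0.18 -0.12] after turn [-0.19 -0.18 -0.12] axes [[0.001, 0.975, -0.221], [0.0, -0.221, -0.975], [-1.0, 0.001, -0.0]]
```

arm_command([
  [[-0.05, 0, 0, 0], [0, 0, 0, 0]],
])

```text
time: 8.35
eef_pos: [0.5835, 0.1186, 0.0585]
tcp_rot: [0.553, 0.441, -0.552, 0.441]
contact_force: [1.3, 0.5, 3.1]
opening: 0.702
```

```bash
python3 -c "
from rel import *
force(6); go((0,.015,.056))"
```

```text
F mean [1.21 0.32 3.45] sd [0.53 0.47 0.67] pos [0.5834 0.1186 0.0586]
t 8.65 mag-frame tcp mm [ 1.4 13.6 54.1] F [ 0.82 -0.42  2.89] open 0.705
turn 0.0 shift before turn [-0.19 -0.14 -0.14] after turn [-0.19 -0.14 -0.14] axes [[0.0, 0.975, -0.221], [-0.0, -0.221, -0.975], [-1.0, 0.0, -0.0]]
```

arm_command([
  [[-0.02, 0, 0, 0], [0, 0, 0.1, 0], [0, 0, 0.2, 0], [0, 0, 0.2, 0], [0, 0, 0.2, 0], [0, 0, 0.2, 0], [0, 0, 0.1, 0], [0, 0, 0, 0]],
])

```text
time: 9.65
eef_pos: [0.5808, 0.1086, 0.0586]
tcp_rot: [-0.552, -0.441, 0.553, -0.441]
contact_force: [1.2, 0.6, 2.0]
opening: 0.704
```

```bash
python3 -c "
from rel import *
force(6,'side','s3'); go((0,.015,.056))"
```

```text
F mean [ 0.37 -0.24  1.87] sd [0.35 0.45 0.53] pos [0.5808 0.1086 0.0586]
t 9.95 mag-frame tcp mm [ 1.2  3.4 54.1] F [ 0.19 -0.34  1.29] open 0.704
turn -0.0001 shift before turn [-0.19 -0.12 -1.16] after turn [-0.19 -0.12 -1.16] axes [[-0.0, 0.975, -0.221], [-0.0, -0.221, -0.975], [-1.0, -0.0, 0.0]]
```

View pics/s3.png

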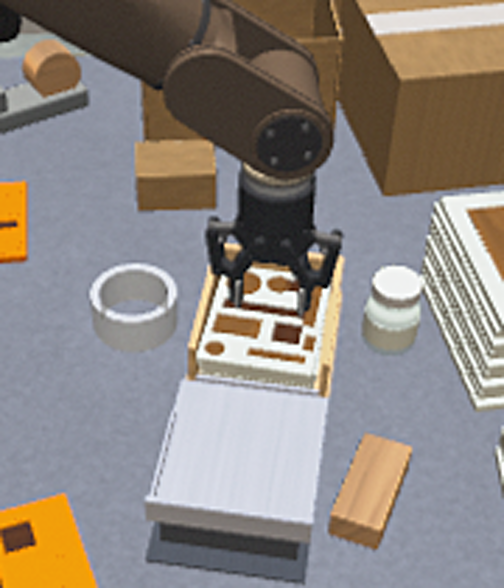

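```bash
python3 - <<'E'
from rel import *
a=optics.read_camera('side');cv2.imwrite('pics/side3.png',a)
b=cv2.imread('pics/side0.png')
f=lambda im:cv2.resize(im[135:200,240:312],None,fx=5.4,fy=8,interpolation=cv2.INTER_CUBIC)
cv2.imwrite('pics/cmp3.png',np.hstack([f(b),f(a)]))
E
```

```text
(no output)
```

View pics/cmp3.png

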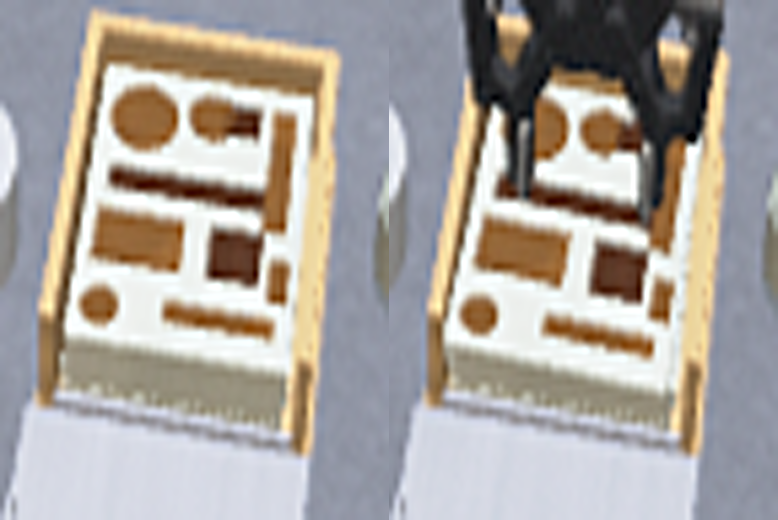

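The board came along by about 1.4 px (6–10 mm) and the press has dropped to 1.9 N. I'll press slightly harder and carry on.

arm_command([
  [[0.03, 0, 0, 0], [0, 0, 0.1, 0], [0, 0, 0.2, 0], [0, 0, 0.3, 0], [0, 0, 0.3, 0], [0, 0, 0.3, 0], [0, 0, 0.3, 0], [0, 0, 0.2, 0], [0, 0, 0.1, 0], [0, 0, 0, 0]],
])

```text
time: 11.25
eef_pos: [0.5771, 0.0911, 0.0585]
tcp_rot: [-0.552, -0.441, 0.553, -0.441]
contact_force: [0.3, 0.5, 4.6]
opening: 0.703
```

```bash
cat >> rel.py <<'E'
def cmp(name,cam='side'):
    a=optics.read_camera(cam);cv2.imwrite(f'pics/{name}_full.png',a)
    b=cv2.imread(f'pics/{cam}0.png')
    f=(lambda im:cv2.resize(im[135:200,240:312],None,fx=5.4,fy=8,interpolation=cv2.INTER_CUBIC)) if cam=='side' else (lambda im:cv2.resize(im[142:215,180:275],None,fx=4.1,fy=6,interpolation=cv2.INTER_CUBIC))
    cv2.imwrite(f'pics/{name}.png',np.hstack([f(b),f(a)]))
E
python3 -c "
from rel import *
force(5); go((0,.015,.056)); cmp('c4'); cmp('t4','top')"
```

```text
F mean [-0.08  0.17  4.37] sd [0.17 0.48 0.4 ] pos [0.5771 0.0911 0.0586]
t 11.5 mag-frame tcp mm [  1.4 -14.5  54.1] F [0.23 0.53 4.79] open 0.697
turn 0.0 shift before turn [-0.19 -0.14 -2.95] after turn [-0.19 -0.14 -2.95] axes [[0.0, 0.975, -0.221], [-0.0, -0.221, -0.975], [-1.0, 0.0, 0.0]]
```

View pics/c4.png

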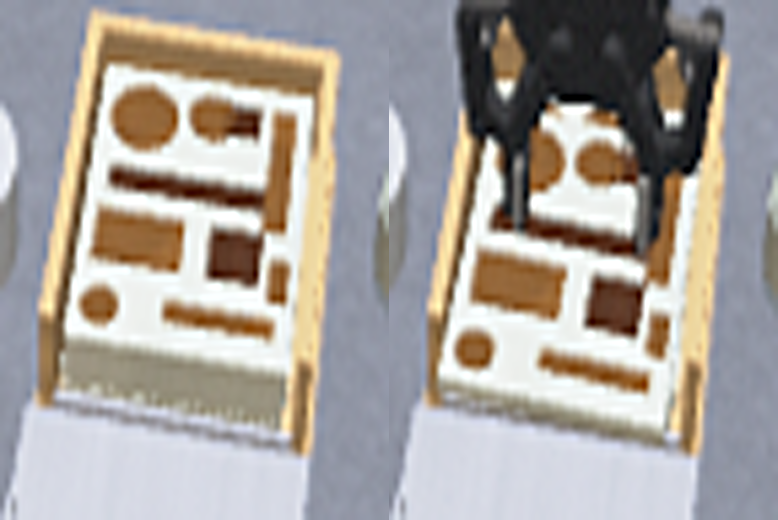

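View pics/t4.png

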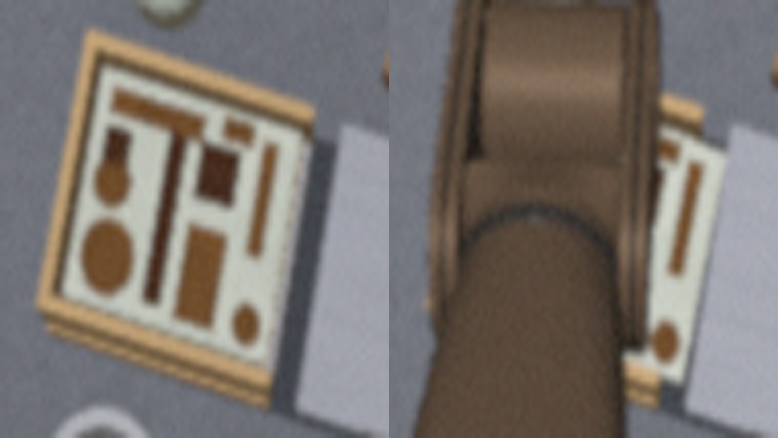

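The board is sliding alone, about 21 mm so far. The press is now 4.4 N, so I'll ease it a little and continue.

arm_command([
  [[-0.04, 0, 0, 0], [0, 0, 0.1, 0], [0, 0, 0.2, 0], [0, 0, 0.3, 0], [0, 0, 0.3, 0], [0, 0, 0.3, 0], [0, 0, 0.3, 0], [0, 0, 0.2, 0], [0, 0, 0.1, 0], [0, 0, 0, 0]],
])

```text
time: 12.85
eef_pos: [0.5728, 0.0735, 0.0586]
tcp_rot: [-0.552, -0.441, 0.553, -0.441]
contact_force: [0.0, -0.7, 0.8]
opening: 0.702
```

```bash
python3 -c "
from rel import *
force(4); go((0,.015,.056)); cmp('c5')"
```

```text
F mean [-0.09 -0.14  0.36] sd [0.16 0.44 0.38] pos [0.5728 0.0737 0.0586]
t 13.05 mag-frame tcp mm [  1.1 -32.4  54.1] F [-0.12  0.09 -0.04] open 0.701
turn -0.0001 shift before turn [-0.19 -0.11 -4.74] after turn [-0.19 -0.11 -4.74] axes [[-0.001, 0.975, -0.221], [-0.0, -0.221, -0.975], [-1.0, -0.001, 0.0]]
```

View pics/c5.png

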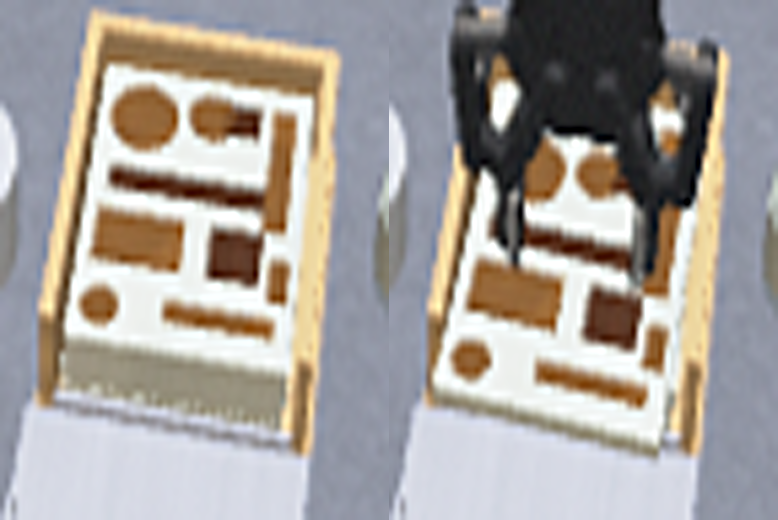

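arm_command([
  [[0.03, 0, 0, 0], [0, 0, 0, 0], [0, 0, 0.1, 0], [0, 0, 0.2, 0], [0, 0, 0.2, 0], [0, 0, 0.2, 0], [0, 0, 0.1, 0]],
])

```text
time: 13.98
eef_pos: [0.5712, 0.0658, 0.0586]
tcp_rot: [0.553, 0.441, -0.553, 0.441]
contact_force: [-0.1, 0.6, 0.9]
opening: 0.704
```

```bash
python3 -c "
from rel import *
force(4); go((0,.015,.056)); cmp('c6')"
```

```text
F mean [ 0.22 -0.71  1.48] sd [0.43 0.55 0.43] pos [0.5713 0.0657 0.0586]
t 14.18 mag-frame tcp mm [  1.3 -40.6  54.1] F [ 0.27 -0.16  2.2 ] open 0.708
turn -0.0 shift before turn [-0.19 -0.13 -5.56] after turn [-0.19 -0.13 -5.56] axes [[0.0, 0.975, -0.221], [-0.0, -0.221, -0.975], [-1.0, 0.0, 0.0]]
```

View pics/c6.png

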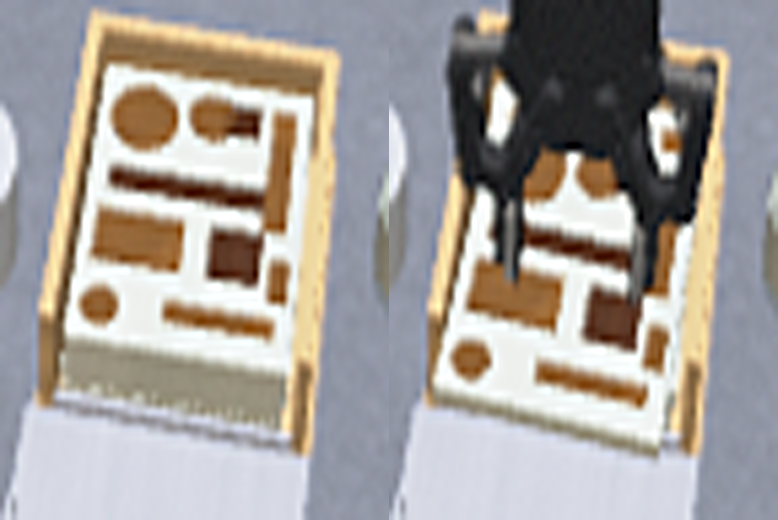

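arm_command([
  [[0.04, 0, 0, 0], [0, 0, 0, 0]],
])

```text
time: 14.48
eef_pos: [0.5713, 0.0658, 0.0585]
tcp_rot: [-0.552, -0.441, 0.553, -0.441]
contact_force: [-1.6, -1.4, 4.5]
opening: 0.699
```

```bash
python3 -c "
from rel import *
force(4); go((0,.015,.056))"
```

```text
F mean [-1.73 -1.36  5.33] sd [0.28 0.27 0.46] pos [0.5714 0.0659 0.0585]
t 14.68 mag-frame tcp mm [  1.4 -40.5  54.1] F [-1.86 -1.32  5.71] open 0.701
turn 0.0001 shift before turn [-0.19 -0.14 -5.55] after turn [-0.19 -0.14 -5.55] axes [[0.0, 0.975, -0.221], [-0.0, -0.221, -0.975], [-1.0, 0.0, 0.0]]
```

arm_command([
  [[-0.02, 0, 0, 0], [0, 0, 0.1, 0], [0, 0, 0.2, 0], [0, 0, 0.2, 0], [0, 0, 0.2, 0], [0, 0, 0.2, 0], [0, 0, 0.1, 0], [0, 0, 0, 0]],
])

```text
time: 15.68
eef_pos: [0.5692, 0.056, 0.0586]
tcp_rot: [0.553, 0.441, -0.552, 0.441]
contact_force: [1.2, 1.2, 5.5]
opening: 0.704
```

```bash
python3 -c "
from rel import *
force(4); go((0,.015,.056)); cmp('c7')"
```

```text
F mean [0.15 1.19 5.15] sd [0.57 0.39 0.67] pos [0.5692 0.056  0.0585]
t 15.88 mag-frame tcp mm [  1.5 -50.5  54.1] F [-0.61  1.56  5.82] open 0.702
turn -0.0001 shift before turn [-0.19 -0.15 -6.55] after turn [-0.19 -0.15 -6.55] axes [[0.0, 0.975, -0.221], [-0.0, -0.221, -0.975], [-1.0, 0.001, 0.0]]
```

View pics/c7.png

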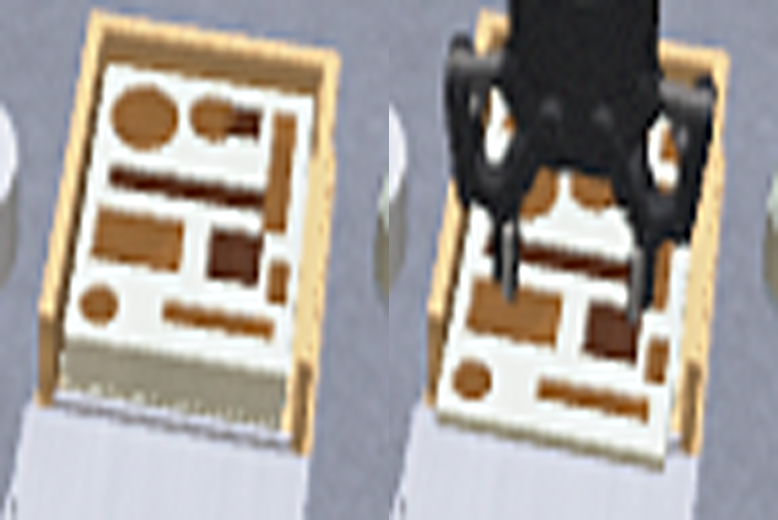

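```bash
python3 -c "
from rel import *
for (u,v) in ((98,303),(84,379)):
  P=back('side',(u/5.4+240,v/8+135),.0605)-W(p,(0,0,0));c,s=np.cos(p[2]),np.sin(p[2]);print(c*P[0]+s*P[1],-s*P[0]+c*P[1])
"
```

```text
-0.0421750468536082 -0.05856940605303805
-0.0433369872444328 -0.09778547598458173
```

arm_command([
  [[-0.03, 0, 0, 0], [0, 0, 0.1, 0], [0, 0, 0.2, 0], [0, 0, 0.2, 0], [0, 0, 0.2, 0], [0, 0, 0.2, 0], [0, 0, 0.1, 0], [0, 0, 0, 0]],
])

```text
time: 16.92
eef_pos: [0.5667, 0.0462, 0.0586]
tcp_rot: [-0.552, -0.441, 0.553, -0.441]
contact_force: [0.2, 0.8, 3.6]
opening: 0.703
```

```bash
python3 -c "
from rel import *
force(4); go((0,.015,.056)); cmp('c8')"
```

```text
F mean [-0.54 -0.27  3.28] sd [0.58 0.34 0.4 ] pos [0.5667 0.0462 0.0586]
t 17.12 mag-frame tcp mm [  1.2 -60.6  54.1] F [-0.26 -0.78  3.77] open 0.704
turn -0.0 shift before turn [-0.2  -0.12 -7.56] after turn [-0.2  -0.12 -7.56] axes [[-0.0, 0.975, -0.221], [-0.0, -0.221, -0.975], [-1.0, -0.0, 0.001]]
```

View pics/c8.png

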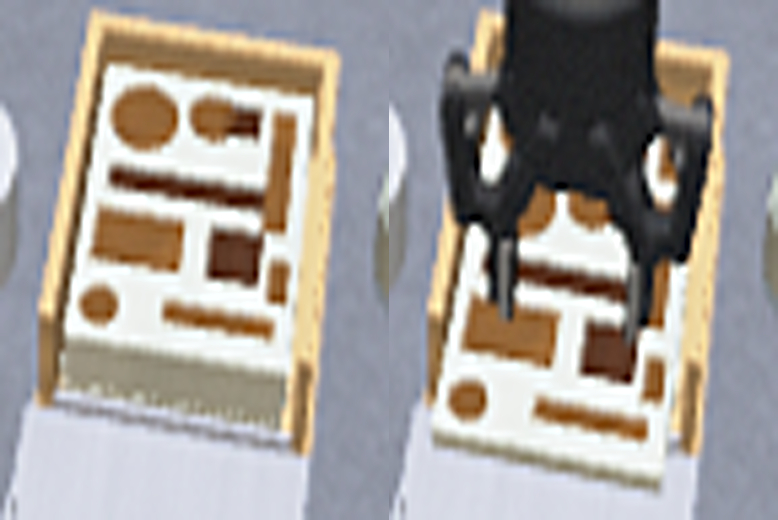

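About 49 mm of travel, with a 53 mm gap behind the board. That is enough room, so I'll lift and go behind it.

arm_command([
  [[-0.5, 0, 0, 0], [-1, 0, 0, 0], [-1, 0, 0, 0], [0, 0, -1.5, 0], [0, 0, -2, 0], [0, 0, -2, 0], [0, 0, -2, 0], [0, 0, -2, 0], [0, 0, -1.5, 0], [0, 0, 0, 0], [0, 0, 0, 0]],
])

```text
time: 18.55
eef_pos: [0.591, 0.1535, 0.0835]
tcp_rot: [-0.552, -0.441, 0.553, -0.441]
contact_force: [1.1, -0.4, -0.5]
opening: 0.705
```

```bash
python3 -c "
from rel import *
go((0,.049,.056)); cmp('c9')"
```

```text
t 18.55 mag-frame tcp mm [ 1.2 49.4 79. ] F [ 1.12 -0.44 -0.51] open 0.705
turn -0.0002 shift before turn [ 2.3  -0.12  0.04] after turn [ 2.3  -0.12  0.04] axes [[-0.0, 0.975, -0.221], [-0.0, -0.221, -0.975], [-1.0, -0.0, 0.0]]
```

View pics/c9.png

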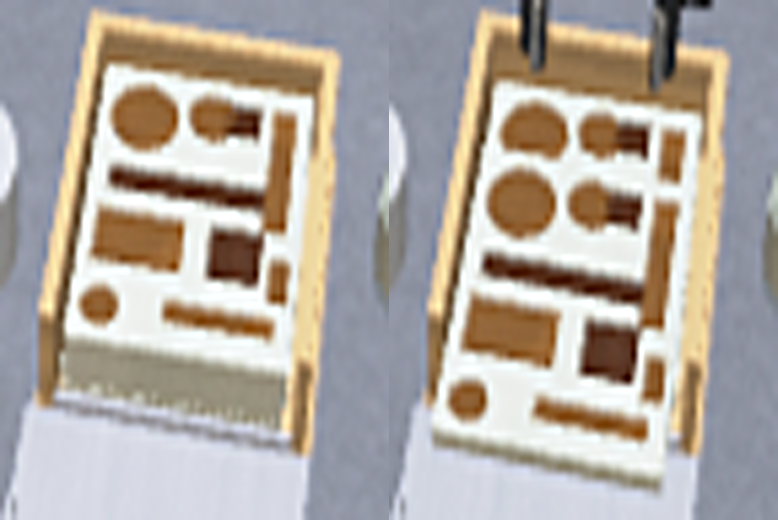

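```bash
python3 -c "
from rel import *
def mg(u,v,z):
  P=back('side',(u/5.4+240,v/8+135),p[3]+z)-W(p,(0,0,0));c,s=np.cos(p[2]),np.sin(p[2]);return np.round(1000*np.array([c*P[0]+s*P[1],-s*P[0]+c*P[1]]),1)
print('ref top bar-dark square',mg(245,123,.056),'2nd',mg(635-389,141,.047),'top now',mg(625-389,211,.056))
print('right bar top',mg(285,113,.056),mg(676-389,128,.047),mg(660-389,203,.056))
print('back edge',mg(200,77,.056),mg(589-389,96,.047))
im=cv2.imread('pics/c9_full.png');cv2.imwrite('pics/c9z.png',cv2.resize(im[135:175,245:310],None,fx=12,fy=14,interpolation=cv2.INTER_CUBIC))
"
```

```text
ref top bar-dark square [24.9 53.4] 2nd [26.1 53.4] top now [25.5  3. ]
right bar top [46.9 63.2] [48.6 65. ] [44.2 10.7]
back edge [-3.9 76. ] [-3.3 75.2]
```

View pics/c9z.png

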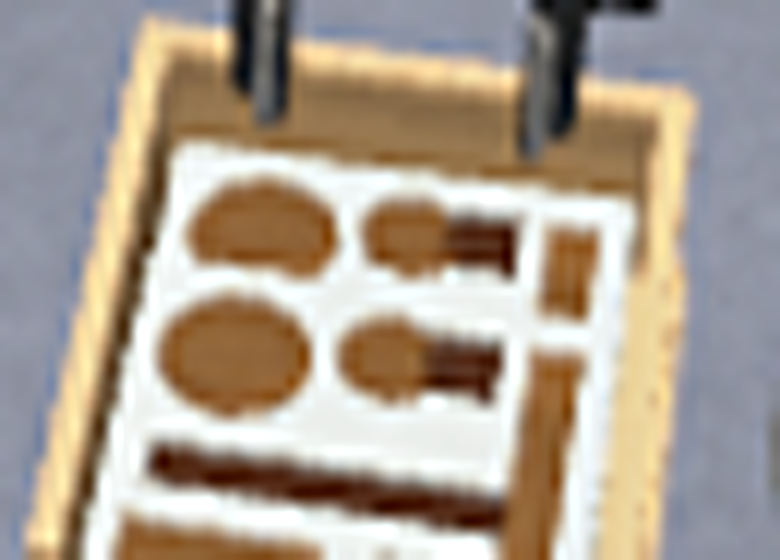

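```bash
python3 -c "
from rel import *
for z in (.076,.081,.087):
  for x in (-.03,.03):
    for y in (.038,.049,.060):
      q=proj('side',W(p,(x,y,z)))[0];print(x,y,z,np.round([(q[0]-240)*5.4+389,(q[1]-135)*8],0))
"
```

```text
-0.03 0.038 0.076 [536.  93.]
-0.03 0.049 0.076 [539.  75.]
-0.03 0.06 0.076 [542.  56.]
0.03 0.038 0.076 [642. 111.]
0.03 0.049 0.076 [644.  92.]
0.03 0.06 0.076 [646.  74.]
-0.03 0.038 0.081 [536.  83.]
-0.03 0.049 0.081 [539.  65.]
-0.03 0.06 0.081 [542.  46.]
0.03 0.038 0.081 [643. 101.]
0.03 0.049 0.081 [645.  82.]
0.03 0.06 0.081 [647.  64.]
-0.03 0.038 0.087 [537.  71.]
-0.03 0.049 0.087 [539.  52.]
-0.03 0.06 0.087 [542.  34.]
0.03 0.038 0.087 [644.  89.]
0.03 0.049 0.087 [646.  70.]
0.03 0.06 0.087 [648.  52.]
```

The second board's print is where it should be, within 1–2 mm. The tips project clear of the board's trailing edge, so I'll lower behind it.

arm_command([
  [[0.8, 0, 0, 0], [0.8, 0, 0, 0], [0.6, 0, 0, 0], [0.4, 0, 0, 0], [0.3, 0, 0, 0], [0, 0, 0, 0]],
])

```text
time: 19.35
eef_pos: [0.591, 0.1538, 0.0544]
tcp_rot: [-0.552, -0.441, 0.553, -0.441]
contact_force: [-0.2, 0.4, 0.6]
opening: 0.701
```

```bash
python3 -c "
from rel import *
force(3);go((0,.049,.056)); cmp('c10')"
```

```text
F mean [ 0.24 -0.14 -0.13] sd [0.21 0.09 0.25] pos [0.5913 0.1538 0.0548]
t 19.5 mag-frame tcp mm [ 1.5 49.7 50.4] F [ 0.04 -0.2  -0.16] open 0.703
turn -0.0001 shift before turn [-0.56 -0.15  0.07] after turn [-0.56 -0.15  0.07] axes [[0.001, 0.975, -0.221], [0.0, -0.221, -0.975], [-1.0, 0.001, -0.0]]
```

View pics/c10.png

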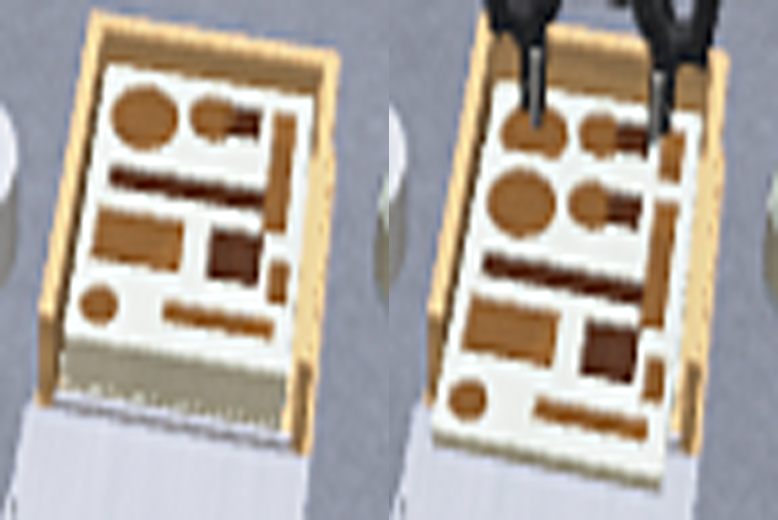

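arm_command([
  [[0.1, 0, 0, 0], [0, 0, 0.3, 0], [0, 0, 0.3, 0], [0, 0, 0.3, 0], [0, 0, 0.3, 0], [0, 0, 0.3, 0], [0, 0, 0.4, 0], [0, 0, 0.4, 0], [0, 0, 0.4, 0], [0, 0, 0.4, 0], [0, 0, 0.4, 0], [0, 0, 0.4, 0], [0, 0, 0.4, 0], [0, 0, 0.4, 0], [0, 0, 0.3, 0], [0, 0, 0, 0]],
])

```text
time: 21.55
eef_pos: [0.58, 0.1047, 0.0536]
tcp_rot: [-0.552, -0.441, 0.553, -0.441]
contact_force: [0.5, -0.0, -0.3]
opening: 0.702
```

```bash
python3 -c "
from rel import *
force(3,'side','s11');go((0,-.114,.056)); cmp('c11')"
```

```text
F mean [-0.01  0.01  0.15] sd [0.66 0.43 0.32] pos [0.58   0.1049 0.0536]
t 21.7 mag-frame tcp mm [ 1.2 -0.4 49.1] F [ 0.73 -0.59  0.4 ] open 0.703
turn -0.0 shift before turn [-0.69 -0.12 11.36] after turn [-0.69 -0.12 11.36] axes [[-0.0, 0.975, -0.221], [-0.0, -0.221, -0.975], [-1.0, -0.0, 0.0]]
```

View pics/s11.png

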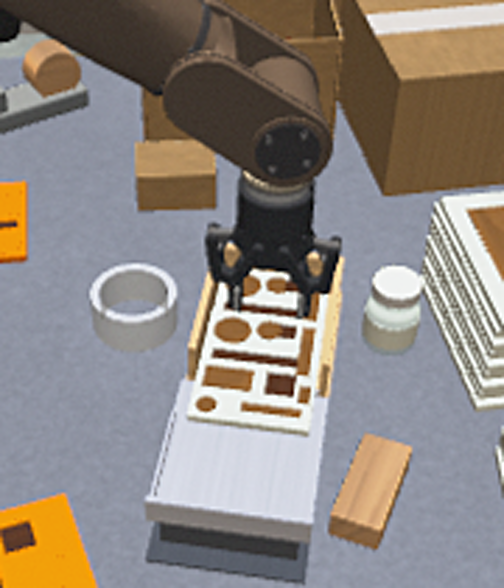

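View pics/c11.png

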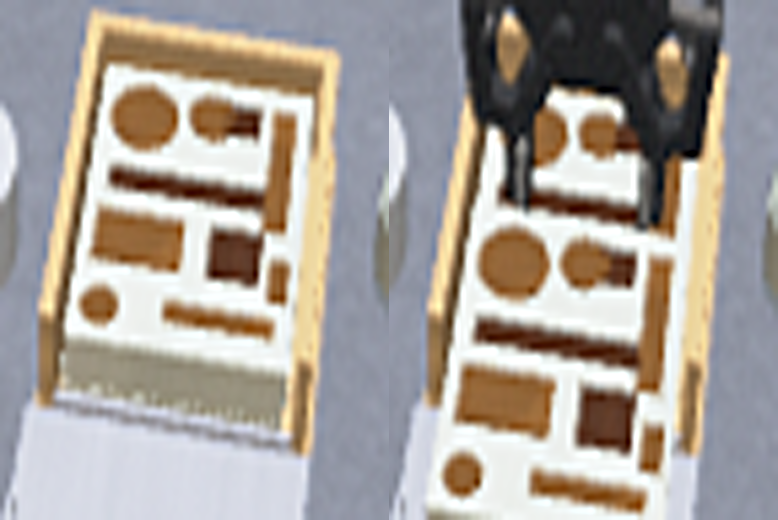

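The board is moving straight onto the tray and the second board's print hasn't moved. Continuing.

arm_command([
  [[0, 0, 0.3, 0], [0, 0, 0.4, 0], [0, 0, 0.5, 0], [0, 0, 0.5, 0], [0, 0, 0.5, 0], [0, 0, 0.5, 0], [0, 0, 0.5, 0], [0, 0, 0.5, 0], [0, 0, 0.5, 0], [0, 0, 0.5, 0], [0, 0, 0.5, 0], [0, 0, 0.5, 0], [0, 0, 0.5, 0], [0, 0, 0.5, 0], [0, 0, 0.5, 0], [0, 0, 0.5, 0], [0, 0, 0.5, 0], [0, 0, 0.5, 0], [0, 0, 0.4, 0], [0, 0, 0, 0]],
])

```text
time: 24.25
eef_pos: [0.5599, 0.0158, 0.0536]
tcp_rot: [-0.553, -0.441, 0.553, -0.441]
contact_force: [1.0, -1.7, -0.5]
opening: 0.699
```

```bash
python3 -c "
from rel import *
force(3,'side','s12');go((0,-.114,.056))"
```

```text
F mean [-0.17 -0.02  0.16] sd [0.54 0.34 0.36] pos [0.5599 0.0161 0.0536]
t 24.4 mag-frame tcp mm [  1.2 -91.4  49.1] F [0.26 0.28 0.64] open 0.702
turn -0.0 shift before turn [-0.69 -0.12  2.26] after turn [-0.69 -0.12  2.26] axes [[-0.0, 0.975, -0.221], [-0.0, -0.221, -0.975], [-1.0, -0.0, 0.0]]
```

View pics/s12.png

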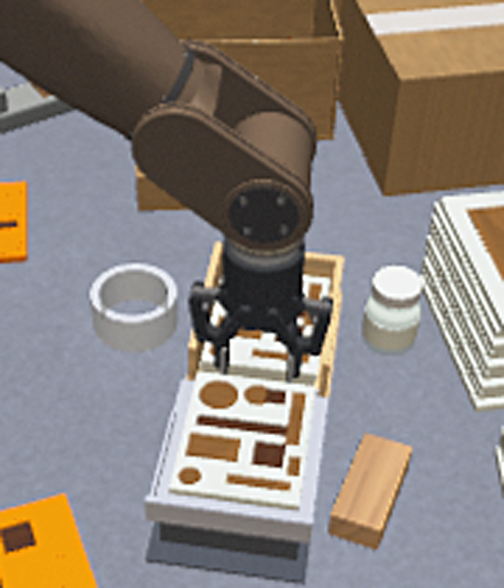

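arm_command([
  [[0, 0, 0.2, 0], [0, 0, 0.2, 0], [0.1, 0, 0.2, 0], [0.1, 0, 0.2, 0], [0, 0, 0.2, 0], [0, 0, 0.2, 0], [0, 0, 0.2, 0], [0, 0, 0.2, 0], [0, 0, 0, 0]],
])

```text
time: 25.52
eef_pos: [0.5564, 0.0004, 0.0517]
tcp_rot: [-0.553, -0.441, 0.553, -0.441]
contact_force: [-0.4, 0.5, -0.1]
opening: 0.702
```

```bash
python3 -c "
from rel import *
force(3);go((0,-.114,.056))"
```

```text
F mean [-0.71  0.21  0.14] sd [0.07 0.43 0.42] pos [5.565e-01 5.000e-04 5.170e-02]
t 25.68 mag-frame tcp mm [   1.3 -107.4   47.2] F [-0.62  0.38  0.33] open 0.701
turn -0.0001 shift before turn [-0.88 -0.13  0.66] after turn [-0.88 -0.13  0.66] axes [[0.0, 0.975, -0.221], [-0.0, -0.221, -0.975], [-1.0, 0.0, 0.0]]
```

arm_command([
  [[0, 0, 0.1, 0], [0, 0, 0.1, 0], [0, 0, 0.1, 0], [0, 0, 0.1, 0], [0, 0, 0.1, 0]],
])

```text
time: 26.3
eef_pos: [0.5553, -0.0043, 0.0517]
tcp_rot: [0.553, 0.441, -0.553, 0.441]
contact_force: [-0.5, 0.9, 0.9]
opening: 0.703
```

```bash
python3 -c "
from rel import *
force(3,'side','s13');go((0,-.114,.056))"
```

```text
F mean [ 0.2   0.25 -0.03] sd [0.27 0.37 0.77] pos [ 0.5553 -0.0044  0.0516]
t 26.45 mag-frame tcp mm [   1.2 -112.5   47.1] F [ 0.54 -0.21 -0.63] open 0.7
turn -0.0002 shift before turn [-0.89 -0.12  0.15] after turn [-0.89 -0.12  0.15] axes [[-0.0, 0.975, -0.221], [-0.0, -0.221, -0.975], [-1.0, -0.0, 0.0]]
```

View pics/s13.png

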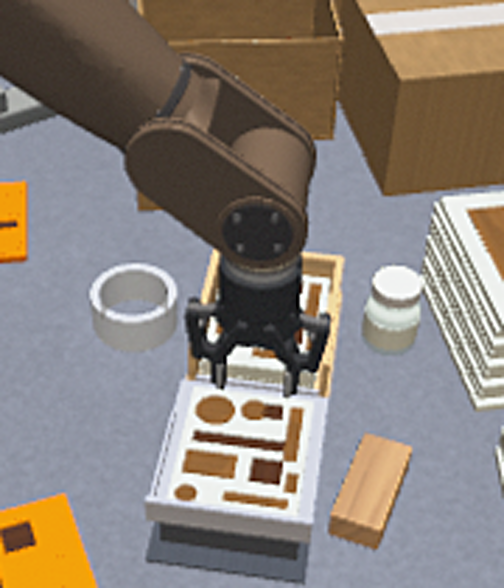

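No stop force yet. I'll continue in small steps.

arm_command([
  [[0, 0, 0.1, 0], [0, 0, 0.1, 0], [0, 0, 0.1, 0]],
])

```text
time: 26.82
eef_pos: [0.5546, -0.0072, 0.0516]
tcp_rot: [-0.553, -0.441, 0.553, -0.441]
contact_force: [-0.2, 1.1, -0.2]
opening: 0.704
```

```bash
python3 -c "
from rel import *
force(3);go((0,-.114,.056))"
```

```text
F mean [-0.11  0.11  0.52] sd [0.39 0.12 0.37] pos [ 0.5546 -0.0073  0.0516]
t 26.98 mag-frame tcp mm [   1.3 -115.5   47.1] F [-0.52  0.28  0.38] open 0.703
turn -0.0002 shift before turn [-0.89 -0.13 -0.15] after turn [-0.89 -0.13 -0.15] axes [[-0.0, 0.975, -0.221], [-0.0, -0.221, -0.975], [-1.0, -0.0, 0.0]]
```

arm_command([
  [[0, 0, 0.1, 0], [0, 0, 0.1, 0], [0, 0, 0.1, 0]],
])

```text
time: 27.35
eef_pos: [0.5545, -0.0083, 0.0517]
tcp_rot: [0.554, 0.442, -0.552, 0.44]
contact_force: [2.4, 9.7, -0.8]
opening: 0.703
```

```bash
python3 -c "
from rel import *
force(3);go((0,-.114,.056))"
```

```text
F mean [ 2.34  8.03 -0.44] sd [0.23 0.66 0.63] pos [ 0.5545 -0.0082  0.0517]
t 27.5 mag-frame tcp mm [   1.4 -116.4   47.2] F [ 2.45  8.86 -1.03] open 0.705
turn -0.0013 shift before turn [-0.88 -0.13 -0.25] after turn [-0.88 -0.13 -0.25] axes [[0.002, 0.975, -0.222], [0.004, -0.222, -0.975], [-1.0, 0.001, -0.004]]
```

The stop force is 8.5 N, straight along the board. I'll press slightly more to square it up, then back off and lift.

arm_command([
  [[0, 0, 0.08, 0], [0, 0, 0, 0], [0, 0, -0.1, 0], [0, 0, -0.2, 0], [0, 0, -0.3, 0], [0, 0, -0.3, 0], [-0.4, 0, -0.2, 0], [-1, 0, 0, 0], [-1, 0, 0, 0], [-1.5, 0, 0, 0], [-2, 0, 0, 0], [-2, 0, 0, 0], [-2, 0, 0, 0], [-1, 0, 0, 0]],
])

```text
time: 29.25
eef_pos: [0.5571, -0.0003, 0.163]
tcp_rot: [0.553, 0.44, -0.552, 0.442]
contact_force: [0.1, 0.1, 0.6]
opening: 0.7
```

```bash
python3 -c "
from rel import *
go((0,-.114,.056))
a=optics.read_camera('side');cv2.imwrite('pics/s14f.png',a)
cv2.imwrite('pics/s14.png',cv2.resize(a[130:260,215:335],None,fx=4.5,fy=4.5,interpolation=cv2.INTER_CUBIC))
t=optics.read_camera('top');cv2.imwrite('pics/t14f.png',t)
cv2.imwrite('pics/t14.png',cv2.resize(t[140:230,180:330],None,fx=5,fy=5,interpolation=cv2.INTER_CUBIC))
"
```

```text
t 29.25 mag-frame tcp mm [   2.1 -108.2  158.5] F [0.12 0.11 0.63] open 0.7
turn -0.0002 shift before turn [10.25 -0.25  0.58] after turn [10.25 -0.25  0.58] axes [[0.003, 0.975, -0.221], [-0.001, -0.221, -0.975], [-1.0, 0.003, -0.0]]
```

View pics/s14.png

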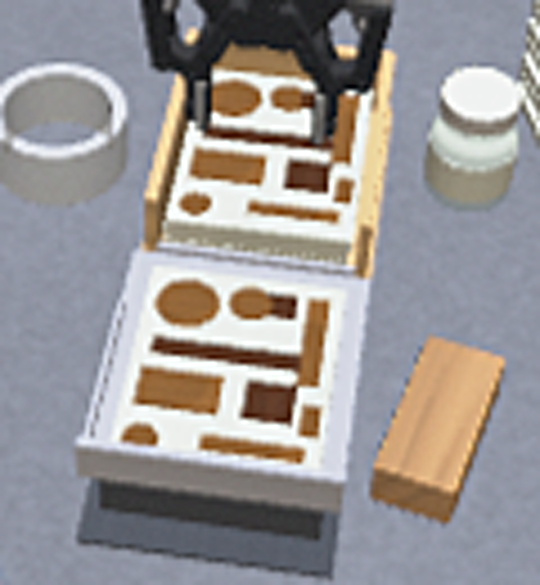

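View pics/t14.png

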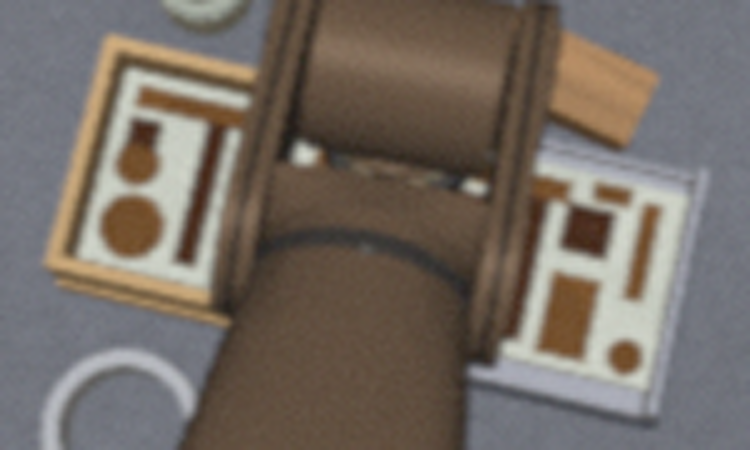

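```bash
python3 -c "
from rel import *
def mg(n,u,v,z):
  uv=((u+.5)/5-.5+180,(v+.5)/5-.5+140) if n=='top' else ((u+.5)/4.5-.5+215,(v+.5)/4.5-.5+130)
  P=back(n,uv,p[3]+z)-W(p,(0,0,0));c,s=np.cos(p[2]),np.sin(p[2]);return 1000*np.array([c*P[0]+s*P[1],-s*P[0]+c*P[1]])
print('expect',-1000*(p[4]+.010))
print('dot top',mg('top',625,355,.054)-mg('top',299,279,.056))
print('sq top',mg('top',586,230,.054)-mg('top',265,156,.056))
print('sq side',mg('side',268,402,.054)-mg('side',308,166,.056))
print('circ side',mg('side',187,302,.054)-mg('side',233,88,.056))
print('2nd sq',mg('side',306,175,.047)-mg('side',308,166,.056),'dot',mg('side',195,203,.047)-mg('side',195,192,.056))
print('2nd circ top',mg('top',131,226,.047)-mg('top',131,223,.056))
s=sensors.get_state();print(s['contact_force'],s['dq'])
"
```

```text
expect -200.44206612076863
dot top [   1.02715522 -199.06532961]
sq top [   1.40475051 -197.96677394]
sq side [-1.65999541e-01 -1.99405544e+02]
circ side [   0.592088   -198.72793975]
2nd sq [-0.88050711  0.69105459] dot [ 0.26766081 -1.00646648]
2nd circ top [-0.44919829  1.01064983]
[-0.19958155  0.28512136  0.33815699] [ 0.00017693  0.02438251  0.02653904  0.00171511 -0.01250831 -0.00153242]
```

```bash
python3 -c "
from plant import ctrl; print(ctrl.sign_off())"
```

```text
the job is handed in; nothing more can be done
None
```

I slid the top board off the stack, across onto the tray and up against the end stop, then handed the job in at about 29 s. The sign-off gives no verdict.

**How it was done:** Two fingertips dragged the board about 50 mm out by pressing on it lightly. I then lifted, set the open fingers behind its rear edge and pushed it along the tray. At the stop I felt about 8.5 N straight along the board, pushed 0.8 mm further to square it up, backed off and lifted clear.

**Last checks:**
- **Top board position:** the prints moved 198–199.5 mm against an expected 200.4 mm. That fits with the board at the stop, within calibration error.
- **Alignment:** it shifted 0–1.4 mm sideways and looks flat and square in both views.
- **Second board:** its print is within about 1 mm of where it should be. I did not measure the lower two separately.
- **Bystanders:** the tape roll, jar and wood block look unmoved. I did not re-check the carton, mug and offcut, but the arm did not go near them after its first approach.
- **Arm:** it is clear of everything, with the force reading about zero.

**Not as planned:** the press was hard to hold steady.
- It fell to about 0.4–1.5 N at times and the fingers slipped.
- It rose to about 5.3 N standing still and about 5.2 N at the end of one 10 mm drag, just over the 5 N at which the second board can be dragged along. That board did not move.

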